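# Find the heating place left on and release its latched key

## Task

One of the four heating places of the hot plate has been left switched on: its key is latched down, the other three are up. First check the whole row with a fingertip: starting at the robot's left and going to its right, tap each of the four keys lightly and lift off again. Then press the one that is latched down so that it springs back up; leave the other keys up and the ware standing where it is.

Things in the scene. Friction and masses are not known exactly. Their poses are not given: they have to be found in the camera images.
- heater: Four-place hot plate, stainless, 260 (x) x 400 (y) x 75 mm high, fixed. Origin: centre of the underside. +y to the robot's left, +x away from the robot (turned up to 15 deg). On its flat top deck, 75 mm high, four dark plates (76 mm across, 10 mm proud) stand in a row at x = 35 mm, y = 127.5, 42.5, -42.5, -127.5 mm; in front of each, at x = -85 mm and the same y, is its push key.
- seat_a: Black bezel of one of four identical push keys, with its key. Origin: middle of the key at deck level; axes as the hot plate's, z up. Grey flat cap 34 (x) x 24 (y) mm, its top 14 mm above the deck when up, 9.5 mm when latched. An up key gives way under 2 N, +0.8 N per mm, and latches if pushed in past about 6.3 mm and let go. The letters a to d do not tell the place in the row, which changes.
- seat_b: Black bezel of one of four identical push keys, with its key. Origin: middle of the key at deck level; axes as the hot plate's, z up. Grey flat cap 34 (x) x 24 (y) mm, its top 14 mm above the deck when up, 9.5 mm when latched. An up key gives way under 2 N, +0.8 N per mm, and latches if pushed in past about 6.3 mm and let go. The letters a to d do not tell the place in the row, which changes.
- seat_c: Black bezel of one of four identical push keys, with its key. Origin: middle of the key at deck level; axes as the hot plate's, z up. Grey flat cap 34 (x) x 24 (y) mm, its top 14 mm above the deck when up, 9.5 mm when latched. An up key gives way under 2 N, +0.8 N per mm, and latches if pushed in past about 6.3 mm and let go. The letters a to d do not tell the place in the row, which changes.
- seat_d: Black bezel of one of four identical push keys, with its key. Origin: middle of the key at deck level; axes as the hot plate's, z up. Grey flat cap 34 (x) x 24 (y) mm, its top 14 mm above the deck when up, 9.5 mm when latched. An up key gives way under 2 N, +0.8 N per mm, and latches if pushed in past about 6.3 mm and let go. The letters a to d do not tell the place in the row, which changes.
- key_a (a joint): Travel of the key in seat_a, in m, straight down: 0 = up (off), 0.0045 = latched down (on), 0.008 = bottom stop. Push-push key with a return spring. If latched, it does not give under less than about 5 N, and springs up to 0 once it is pushed in past about 6.5 mm (7 N; 8.5 N at the bottom stop) and let go. Exactly one of the four keys is latched at the start.
- key_b (a joint): Travel of the key in seat_b, in m, straight down: 0 = up (off), 0.0045 = latched down (on), 0.008 = bottom stop. Push-push key with a return spring. If latched, it does not give under less than about 5 N, and springs up to 0 once it is pushed in past about 6.5 mm (7 N; 8.5 N at the bottom stop) and let go. Exactly one of the four keys is latched at the start.
- key_c (a joint): Travel of the key in seat_c, in m, straight down: 0 = up (off), 0.0045 = latched down (on), 0.008 = bottom stop. Push-push key with a return spring. If latched, it does not give under less than about 5 N, and springs up to 0 once it is pushed in past about 6.5 mm (7 N; 8.5 N at the bottom stop) and let go. Exactly one of the four keys is latched at the start.
- key_d (a joint): Travel of the key in seat_d, in m, straight down: 0 = up (off), 0.0045 = latched down (on), 0.008 = bottom stop. Push-push key with a return spring. If latched, it does not give under less than about 5 N, and springs up to 0 once it is pushed in past about 6.5 mm (7 N; 8.5 N at the bottom stop) and let go. Exactly one of the four keys is latched at the start.
- crucible: Small white porcelain crucible, 44 mm across the mouth, 38 mm high, loose, standing on one of the plates. Origin: centre of its underside. Bystander.
- dish: White porcelain evaporating dish, 64 mm across, 24 mm high, loose, standing on another plate. Origin: centre of its underside. Bystander.
- sieve: Round brass test sieve, 104 mm across, 45 mm high, loose on the bench to the robot's left of the hot plate. Origin: centre of its underside. Bystander.
- beaker: Glass beaker, 74 mm across, 95 mm high, loose on the bench to the robot's right of the hot plate. Origin: centre of its underside. Bystander.

How it is judged (in metres and radians):
On the way, in this order (a step that is already met when the one before it is completed fails the run):
1. the leftmost key of the row (counted from the robot's left) is tapped by a finger, with at least 0.5 N (((contact force between the fingers and seat_a above 0.5 N and y of seat_a in the frame of heater between 0.0975 and 0.1575 m) or (contact force between the fingers and seat_b above 0.5 N and y of seat_b in the frame of heater between 0.0975 and 0.1575 m) or (contact force between the fingers and seat_c above 0.5 N and y of seat_c in the frame of heater between 0.0975 and 0.1575 m) or (contact force between the fingers and seat_d above 0.5 N and y of seat_d in the frame of heater between 0.0975 and 0.1575 m))), for 0.02 s.
2. the second from the left key of the row (counted from the robot's left) is tapped by a finger, with at least 0.5 N (((contact force between the fingers and seat_a above 0.5 N and y of seat_a in the frame of heater between 0.0125 and 0.0725 m) or (contact force between the fingers and seat_b above 0.5 N and y of seat_b in the frame of heater between 0.0125 and 0.0725 m) or (contact force between the fingers and seat_c above 0.5 N and y of seat_c in the frame of heater between 0.0125 and 0.0725 m) or (contact force between the fingers and seat_d above 0.5 N and y of seat_d in the frame of heater between 0.0125 and 0.0725 m))), for 0.02 s.
3. the third from the left key of the row (counted from the robot's left) is tapped by a finger, with at least 0.5 N (((contact force between the fingers and seat_a above 0.5 N and y of seat_a in the frame of heater between -0.0725 and -0.0125 m) or (contact force between the fingers and seat_b above 0.5 N and y of seat_b in the frame of heater between -0.0725 and -0.0125 m) or (contact force between the fingers and seat_c above 0.5 N and y of seat_c in the frame of heater between -0.0725 and -0.0125 m) or (contact force between the fingers and seat_d above 0.5 N and y of seat_d in the frame of heater between -0.0725 and -0.0125 m))), for 0.02 s.
4. the rightmost key of the row (counted from the robot's left) is tapped by a finger, with at least 0.5 N (((contact force between the fingers and seat_a above 0.5 N and y of seat_a in the frame of heater between -0.1575 and -0.0975 m) or (contact force between the fingers and seat_b above 0.5 N and y of seat_b in the frame of heater between -0.1575 and -0.0975 m) or (contact force between the fingers and seat_c above 0.5 N and y of seat_c in the frame of heater between -0.1575 and -0.0975 m) or (contact force between the fingers and seat_d above 0.5 N and y of seat_d in the frame of heater between -0.1575 and -0.0975 m))), for 0.02 s.
5. the finger is lifted off the keys after the last tap, the latched key still down (contact force between the fingers and seat_a below 0.05 N and contact force between the fingers and seat_b below 0.05 N and contact force between the fingers and seat_c below 0.05 N and contact force between the fingers and seat_d below 0.05 N and value of joint key_d above 0.003 m), for 0.05 s.
6. the latched key has been pressed and has sprung up (value of joint key_d below 0.0015 m), for 0.2 s.
At the end, for the whole second after the job is handed in: All four keys are up (pushed in by less than 1.5 mm), and the crucible and dish (within 15 mm) and the sieve and beaker (within 20 mm) are where they stood (value of joint each of key_a, key_b, key_c, key_d below 0.0015 m and distance of each of crucible, dish from where it was at the start of the episode below 0.015 m and distance of each of sieve, beaker from where it was at the start of the episode below 0.02 m); the robot touches nothing.
It fails at once if a key that was up is pushed in by more than 5.5 mm instead of being tapped lightly (value of joint any of key_a, key_b, key_c above 0.0055 m).
It fails at once if crucible or dish is shifted by more than 15 mm, sieve or beaker by more than 20 mm, or one of them is lifted (distance of any of crucible, dish from where it was at the start of the episode above 0.015 m or distance of any of sieve, beaker from where it was at the start of the episode above 0.02 m).
It also fails if it takes over 54 s, if anything falls off the work surface, if the arm or the gripper's body presses on something with over 40 N, if the wrist force passes 120 N, or if a joint passes its speed limit or range.

## Robot

A 6-joint arm with a two-finger parallel gripper is mounted at the origin on the work surface. World frame = base frame: x ahead of the robot, y to its left, z up, the work surface at z = 0. Lengths are in mm, angles in rad, forces in N, time in s.
With the tool pointing down it reaches from about 350 to 975 mm from the base axis. Payload 7.1 kg.
Tool frame: the origin (TCP) lies at the very end of the fingers, on their centre line; the grasp point (between the pads) lies 19 mm behind it; z points along the fingers, y is the direction in which the jaws open and shut (so a half turn about z gives the same grasp; the last joint's range is limited). The gripper opens to 88 mm and grips with 3 to 60 N. Pads are 20 mm wide; open, the fingers measure 115 mm over their backs; the gripper's body (75 mm by 178 mm) begins 61 mm behind the grasp point.
Start: joints at [-1.298, 0.423, 1.63, -0, 1.089, -0.019], TCP at [179.816, -598.557, 222.675] pointing down, gripper open.
Joint ranges: [-3, 3], [-0.9, 2.11], [0.09, 2.58], [-1.31, 4.45], [0.11, 2.69], [-2.54, 2.54]. Speed limits (rad/s): [2.39, 2.39, 3.01, 3.14, 3.14, 3.14].

## Interface

Orientations are given as a rotation vector (axis times angle).
In Python, from workcell import * gives the robot as it stands.
- The arm moves only by the tool play_rows, never from a script. Its argument "plan" is text: rows parted by semicolons, each of 7 numbers parted by spaces: the finger opening in cm, from 0 to 8.78, then the shift along the tool's x, y, z in cm, then the turn, a rotation vector about the tool's x, y, z in degrees. A call has 1 to 20 rows; each row shifts and turns the commanded pose from where the row before left it, along the tool's axes as they then stand; what a row does not reach is not made up. A row lasts 1/8 s, in which the tool goes at most 62.5 mm and 10.7 degrees, less where a joint would pass 70% of its speed; a pose out of reach is approached as far as the arm can. A call is refused whole if a number of a shift passes 6.25 or a number of a turn 10.7, either way. A call with a gripper value outside its range is refused whole. The fingers move at their own pace and stop on an object; the grip force is fixed at half the most. Time passes only in rows, so rows that do not move let the fingers close. It gives the time, the measured TCP pose, the force and the opening at its end, in the units of the state.
- get_obs(): the state, without advancing time (a new reading comes with each control period).
- get_image(name): name is "scene" or "top"; returns a dict with "pixels" (400x640x3 uint8, red, green, blue), "range_z" (400x640 float32, mm along the optical axis (not along the pixel's ray), 0 where there is no reading), "fx", "fy", "cx", "cy" (pixels), "eye" and "attitude" of the camera in the world. Camera axes: x right, y down, z forward; pixel columns grow to the right and rows downward; lengths in mm; the calibration is good to about 2 mm. A picture is of the moment at which its call begins.
- close_job(): hands the job in, once; it reports no verdict.
The state is a dict: "t": time; "qpos": joint angles; "qvel": joint speeds; "joint_torque": joint torques, N m; "ee_pos": TCP position; "orientation": TCP orientation; "ft_force": force on the tool from outside, world axes, zero at the start; "moment": the same for the moment, N m; "width": finger opening in mm.
Only numpy, scipy, OpenCV 4.12 (cv2) and the standard library are available. Lean on these libraries where they do the work, as an engineer would, in place of code of your own. Each camera call takes 0.05 s, during which the arm holds its last target. There are 200 camera calls.

## Working session

There is one attempt and no reset: what is moved stays moved. The work goes in short steps, Python scripts to look and compute and a tool call to move; the robot and the scene stay as the last step left them, time stands still between calls to the robot, and variables do not carry over. Pictures are saved under pics/ and viewed, about 8 in all and at most 12, crops included, and the job is handed in when it is done.

Besides the shell and the picture viewer there is one more tool, called after "Call:" in YAML: its name, and indented under it one key for each argument. play_rows: Moves the arm, as the interface text tells. Its arguments: {"type":"object","properties":{"plan":{"type":"string"}},"required":["plan"]}

```bash
mkdir -p pics; cat > h.py <<'E'
from workcell import *
import numpy as np, cv2
from scipy.spatial.transform import Rotation as R
def att(im):
    a=np.array(im["attitude"],float)
    return a if a.shape==(3,3) else R.from_rotvec(a).as_matrix()
def world(im):
    z=im["range_z"].astype(float); v,u=np.mgrid[:400,:640]
    c=np.stack([(u-im["cx"])/im["fx"]*z,(v-im["cy"])/im["fy"]*z,z],-1)
    return c@att(im).T+np.array(im["eye"])
E
python3 - <<'E'
from h import *
o=get_obs(); print(o)
for n in("top","scene"):
    im=get_image(n); print(n,im["eye"],im["attitude"],im["fx"],im["cx"],im["cy"])
    cv2.imwrite(f"pics/{n}1.png",im["pixels"][:,:,::-1]); np.savez(f"{n}1.npz",P=world(im),px=im["pixels"])
    P=world(im); m=(abs(P[...,2]-75)<5)&(im["range_z"]>0)
    v,u=np.nonzero(m); print(m.sum(), P[m].min(0),P[m].max(0),np.median(P[m][:,2]))
    print(u.min(),u.max(),v.min(),v.max())
E
```

```text
{'t': 0.0, 'qpos': array([-1.29801533e+00,  4.23852747e-01,  1.63069598e+00, -9.12217535e-06,
        1.08857934e+00, -1.90195006e-02]), 'qvel': array([ 0.00026948,  0.00242317, -0.00112464,  0.00016464, -0.00066592,
        0.00018262]), 'joint_torque': array([ 1.92172593e-03, -5.44623470e+01, -2.73670703e+01,  6.45478070e-02,
        2.27232609e-02, -1.41718529e-04]), 'ee_pos': array([ 179.65838957, -598.03908414,  221.8919091 ]), 'orientation': array([-3.10670771e+00, -4.56519999e-01,  3.17627835e-04]), 'ft_force': array([0.62055412, 0.10585778, 0.40466309]), 'moment': array([-0.00964113,  0.00506443,  0.05613615]), 'width': 87.66905352325522}
top [ 362.32780704    3.83831229 1406.69946712] [-2.18006539  2.1180931  -0.2002525 ] 475.5472931949 316.8297875547902 195.79724457546936
10138 [  41.94282575 -967.42315815   70.00024646] [759.47978549 122.50933775  79.99577088] 73.93375230171273
263 639 133 399
scene [1398.32503332 -273.01090377  818.34464915] [-1.904641   -1.40198176  0.61396607] 417.19914369827035 321.769810896178 204.41564155681488
10602 [-868.72467371 -979.67457784   70.00002243] [ 766.33254895 2470.77777629   79.99845133] 72.94111082524893
0 639 0 277
```

View pics/top1.png

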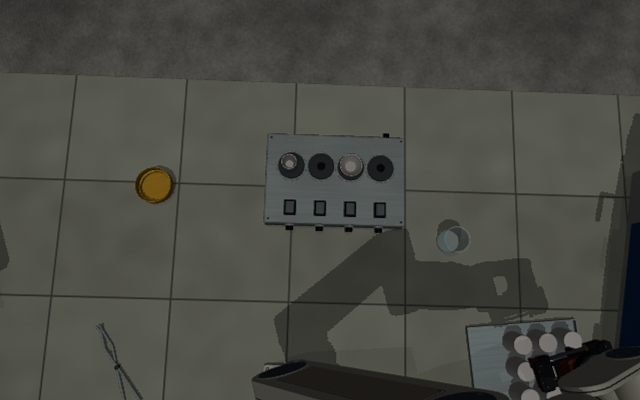

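View pics/scene1.png

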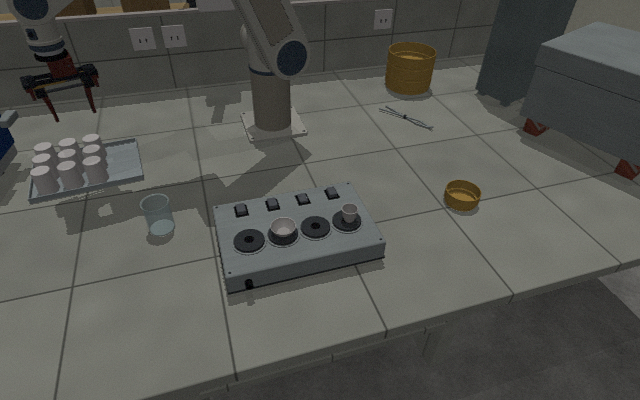

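The top view shows the keys at about (290,207), (320,208), (350,209) and (380,210). The dish and crucible stand behind them, the sieve is at (155,185) and the beaker at (453,240). Next I fit the deck and compare the key heights.

```bash
python3 - <<'E'
from h import *
d=np.load("top1.npz"); P=d["P"]; px=d["px"]
sub=np.zeros(P.shape[:2],bool); sub[128:235,258:412]=1
m=sub&(P[...,2]>65)&(P[...,2]<130)
n,l,s,c=cv2.connectedComponentsWithStats(m.astype(np.uint8)); k=1+np.argmax(s[1:,4]); m=l==k
r=cv2.minAreaRect(P[m][:,:2].astype(np.float32)); print(r, cv2.boxPoints(r))
big=cv2.resize(px[125:235,258:412],None,fx=5,fy=5,interpolation=cv2.INTER_CUBIC)
cv2.imwrite("pics/crop1.png",np.clip(big.astype(float)*1.8,0,255).astype(np.uint8)[:,:,::-1])
dk=sub&(abs(P[...,2]-75)<4); print("deck z",np.median(P[dk][:,2]))
for u,v in((290,207),(320,208),(350,209),(380,210)):
    print(P[v,u],np.median(P[v-3:v+4,u-2:u+3,2]))
    w=np.zeros_like(m);w[v-14:v+15,u-12:u+13]=1
    g=w&(px.max(2)<75); vv,uu=np.nonzero(g); print(g.sum(),uu.min(),uu.max(),vv.min(),vv.max(),P[g].mean(0))
d2=np.load("scene1.npz"); P2=d2["P"]
for u,v in((241,209),(272,203),(303,198),(332,192)): print("scene",P2[v,u],np.median(P2[v-1:v+3,u-2:u+3,2]))
big=cv2.resize(d2["px"][180:240,210:350],None,fx=5.5,fy=5.5,interpolation=cv2.INTER_CUBIC)
cv2.imwrite("pics/crop2.png",np.clip(big.astype(float)*1.8,0,255).astype(np.uint8)[:,:,::-1])
E
```

```text
((629.9785766601562, -77.70759582519531), (400.53302001953125, 262.2414245605469), 89.88936614990234) [[ 498.4714  -277.72055]
 [ 760.71234 -278.22693]
 [ 761.4857   122.30536]
 [ 499.2448   122.81174]]
deck z 74.155880526484
[542.2973857   47.21861739  87.88880181] 88.37069057171766
203 283 295 199 215 [543.99030919  49.69116189  81.51418128]
[542.37816124 -36.79919647  85.29775235] 83.2667553485378
199 313 325 200 215 [542.30701603 -34.6052989   92.4330589 ]
[ 541.48878089 -120.71346947   89.82399675] 87.5111080756617
201 343 355 201 216 [ 543.65726878 -119.27248772   81.2831401 ]
[ 541.75281633 -205.63393286   85.86750169] 88.1425928025676
207 373 385 202 217 [ 543.69480418 -203.68012217   80.76462954]
scene [ 554.72071886 -206.76075946   84.75576832] 85.99515255434261
scene [ 559.39571443 -124.26076381   89.4776528 ] 85.96527948345857
scene [555.65163718 -37.2827586   83.34895203] 82.52200536974203
scene [556.83477875  46.11589159  86.3833754 ] 86.02891616352588
```

View pics/crop1.png

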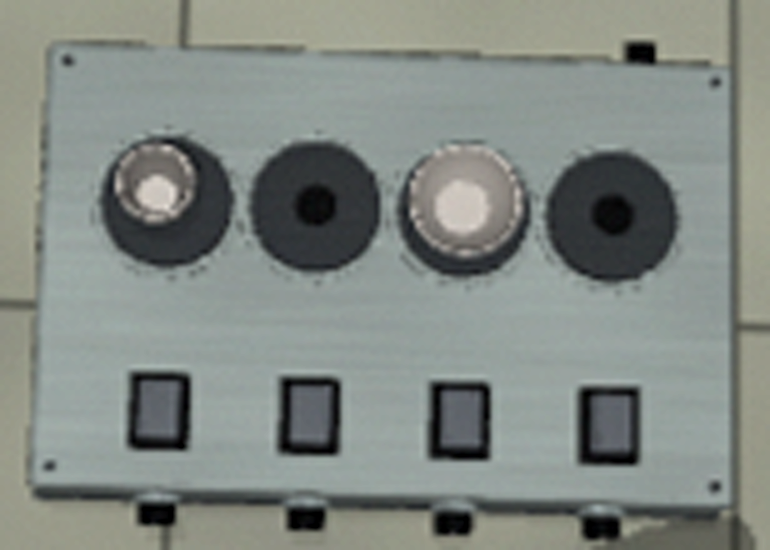

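View pics/crop2.png

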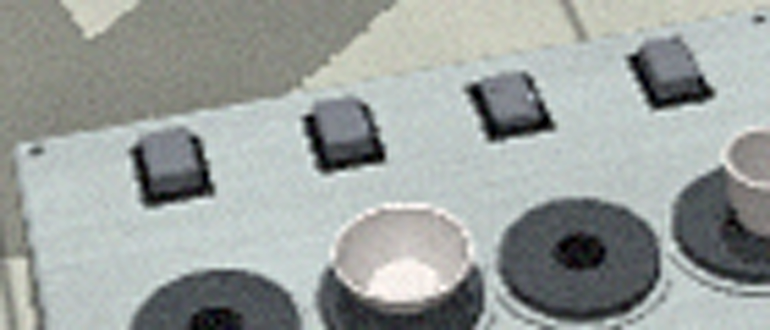

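Second from the left (83 against about 88 mm, seen in both cameras) is the latched key, and the hot plate is turned about 0°. The keys are at x≈545, y≈50, -35, -120 and -205. I turn the tool so tool x = world y and tool y = world x, close the fingers, and go above key 1.

Call:
play_rows:
  plan: "0 0 0 0 0 0 -10.47;0 0 0 0 0 0 -10.47;0 0 0 0 0 0 -10.47;0 0 0 0 0 0 -10.47;0 0 0 0 0 0 -10.47;0 0 0 0 0 0 -10.47;0 0 0 0 0 0 -10.47;0 4.98 2.81 0 0 0 0;0 4.98 2.81 0 0 0 0;0 4.98 2.81 0 0 0 0;0 4.98 2.81 0 0 0 0;0 4.98 2.81 0 0 0 0;0 4.98 2.81 0 0 0 0;0 4.98 2.81 0 0 0 0;0 4.98 2.81 0 0 0 0;0 4.98 2.81 0 0 0 0;0 4.98 2.81 0 0 0 0;0 4.98 2.81 0 0 0 0;0 4.98 2.81 0 0 0 0;0 4.98 2.81 0 0 0 0"

```text
t: 2.6
ee_pos: [545.5, 50.8, 222.5]
orientation: [-2.221, -2.222, 0.001]
ft_force: [1.4, -1.1, 1.5]
width: 0.4
```

Call:
play_rows:
  plan: "0 0 0 0 0 0 0;0 0 0 0 0 0 0"

```text
t: 2.85
ee_pos: [544.2, 48.8, 222.1]
orientation: [-2.22, -2.222, 0.002]
ft_force: [0.2, -0.2, 0.4]
width: 0.5
```

Call:
play_rows:
  plan: "0 0 0 4 0 0 0;0 0 0 4 0 0 0;0 0 0 3 0 0 0;0 0 0 1.5 0 0 0;0 0 0 0 0 0 0;0 0 0 0 0 0 0"

```text
t: 3.6
ee_pos: [545.8, 48.6, 98.8]
orientation: [2.221, 2.22, 0.002]
ft_force: [-0.1, -0.6, -0.4]
width: 0.4
```

```bash
python3 - <<'E'
from h import *
im=get_image("scene"); p=im["pixels"][140:260,200:400]
cv2.imwrite("pics/s2.png",np.clip(cv2.resize(p,None,fx=4,fy=4,interpolation=cv2.INTER_CUBIC).astype(float)*1.6,0,255).astype(np.uint8)[:,:,::-1])
o=get_obs();print(o["ee_pos"],o["ft_force"],o["width"])
E
```

```text
[545.86479114  48.72101921  98.92466012] [-0.05313753  0.9704641  -0.56501389] 0.4322924874324164
```

View pics/s2.png

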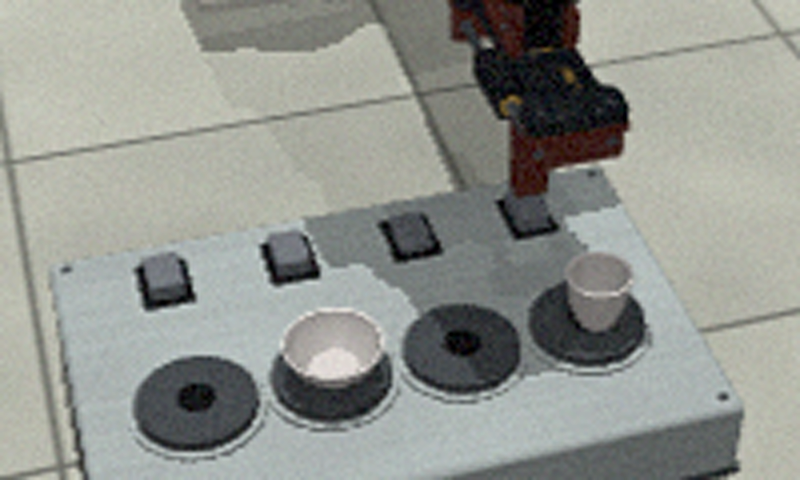

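The fingertip (528,190) is right above key 1 (528,212) and clear of the crucible. I lower it carefully, with force readings.

Call:
play_rows:
  plan: "0 0 0 0.8 0 0 0;0 0 0 0 0 0 0;0 0 0 0 0 0 0"

```text
t: 4.03
ee_pos: [545.0, 49.0, 89.7]
orientation: [-2.221, -2.222, 0.0]
ft_force: [-0.2, 0.4, -0.1]
width: 0.6
```

Call:
play_rows:
  plan: "0 0 0 0.15 0 0 0;0 0 0 0 0 0 0;0 0 0 0 0 0 0"

```text
t: 4.4
ee_pos: [545.2, 49.0, 88.4]
orientation: [2.221, 2.221, 0.0]
ft_force: [-0.6, 0.4, 2.8]
width: 0.4
```

Call:
play_rows:
  plan: "0 0 0 0.1 0 0 0;0 0 0 0 0 0 0;0 0 0 0 0 0 0"

```text
t: 4.78
ee_pos: [545.1, 48.9, 87.3]
orientation: [2.221, 2.221, 0.0]
ft_force: [-0.5, 0.6, 3.5]
width: 0.1
```

Key 1 is tapped (3.5 N, about 1.7 mm in). I lift and go over to key 2, which is latched.

Call:
play_rows:
  plan: "0 0 0 -2.5 0 0 0;0 -4.25 0 0 0 0 0;0 -4.25 0 0 0 0 0;0 0 0 0 0 0 0;0 0 0 1.5 0 0 0;0 0 0 1 0 0 0;0 0 0 0 0 0 0;0 0 0 0 0 0 0"

```text
t: 5.78
ee_pos: [544.9, -35.5, 86.9]
orientation: [-2.22, -2.222, 0.001]
ft_force: [0.3, -0.3, 0.7]
width: 0.5
```

Call:
play_rows:
  plan: "0 0 0 0.2 0 0 0;0 0 0 0 0 0 0;0 0 0 0 0 0 0"

```text
t: 6.15
ee_pos: [545.1, -36.1, 85.3]
orientation: [2.221, 2.221, 0.0]
ft_force: [0.3, -0.1, 0.5]
width: 0.7
```

Call:
play_rows:
  plan: "0 0 0 0.07 0 0 0;0 0 0 0 0 0 0;0 0 0 0 0 0 0"

```text
t: 6.52
ee_pos: [545.2, -36.1, 84.9]
orientation: [2.221, 2.221, 0.0]
ft_force: [-0.9, 0.0, 5.7]
width: 0.4
```

Call:
play_rows:
  plan: "0 0 0 0.04 0 0 0;0 0 0 0 0 0 0;0 0 0 0 0 0 0"

```text
t: 6.9
ee_pos: [545.2, -36.2, 84.5]
orientation: [2.221, 2.221, 0.0]
ft_force: [-0.6, 0.7, 6.0]
width: 0.5
```

Key 2 tapped (6 N), moved under about 0.5 mm, still latched. On to key 3.

Call:
play_rows:
  plan: "0 0 0 -2.81 0 0 0;0 -4.25 0 0 0 0 0;0 -4.25 0 0 0 0 0;0 0 0 0 0 0 0;0 0 0 1.4 0 0 0;0 0 0 0.9 0 0 0;0 0 0 0.1 0 0 0;0 0 0 0 0 0 0;0 0 0 0 0 0 0"

```text
t: 8.02
ee_pos: [544.9, -120.6, 88.2]
orientation: [-2.22, -2.222, 0.0]
ft_force: [-2.4, 1.4, 2.2]
width: 0.5
```

Call:
play_rows:
  plan: "0 0 0 0.08 0 0 0;0 0 0 0 0 0 0;0 0 0 0 0 0 0"

```text
t: 8.4
ee_pos: [545.2, -121.1, 87.5]
orientation: [2.221, 2.221, 0.0]
ft_force: [-0.9, 1.1, 2.7]
width: 0.1
```

Call:
play_rows:
  plan: "0 0 0 -2.48 0 0 0;0 -4.25 0 0 0 0 0;0 -4.25 0 0 0 0 0;0 0 0 0 0 0 0;0 0 0 1.4 0 0 0;0 0 0 0.9 0 0 0;0 0 0 0.1 0 0 0;0 0 0 0 0 0 0;0 0 0 0 0 0 0"

```text
t: 9.52
ee_pos: [544.9, -205.6, 88.3]
orientation: [-2.22, -2.222, -0.0]
ft_force: [-1.7, 2.2, 3.0]
width: 0.9
```

Call:
play_rows:
  plan: "0 0 0 0.08 0 0 0;0 0 0 0 0 0 0;0 0 0 0 0 0 0"

```text
t: 9.9
ee_pos: [545.2, -206.1, 87.5]
orientation: [2.221, 2.221, 0.0]
ft_force: [-0.5, 1.8, 3.1]
width: 0.5
```

Keys 3 and 4 are tapped (2.7 and 3.1 N). I lift off, go back over key 2, and check that it is still down.

Call:
play_rows:
  plan: "0 0 0 -2.5 0 0 0;0 0 0 0 0 0 0;0 4.25 0 0 0 0 0;0 4.25 0 0 0 0 0;0 4.25 0 0 0 0 0;0 4.25 0 0 0 0 0;0 0 0 0 0 0 0;0 0 0 0 0 0 0"

```text
t: 10.9
ee_pos: [545.0, -36.5, 111.9]
orientation: [2.221, 2.222, -0.001]
ft_force: [0.4, -0.7, -0.3]
width: 0.2
```

```bash
python3 - <<'E'
from h import *
im=get_image("scene"); P=world(im)
for u,v in((241,209),(272,203),(303,198),(332,192)): print("scene",P[v,u],np.median(P[v-1:v+3,u-2:u+3,2]))
o=get_obs();print(o["ee_pos"],o["ft_force"])
E
```

```text
scene [ 556.90593205 -206.93236917   86.65600528] 86.51335808642608
scene [ 557.37153292 -123.9018572    87.71903135] 86.36488306648266
scene [553.5091932  -36.68343465  81.48027181] 82.32555923349787
scene [555.95288636  46.4503405   85.61627076] 86.28124653387925
[545.03929221 -36.90167063 111.95094604] [ 0.02335338  0.31351301 -0.16740989]
```

Key 2 is still latched (82.3 mm, others about 86.4). Now I press it.

Call:
play_rows:
  plan: "0 0 0 1.6 0 0 0;0 0 0 0.9 0 0 0;0 0 0 0.3 0 0 0;0 0 0 0.2 0 0 0;0 0 0 0.05 0 0 0;0 0 0 0 0 0 0;0 0 0 0 0 0 0"

```text
t: 11.82
ee_pos: [544.3, -36.8, 82.0]
orientation: [-2.221, -2.221, 0.002]
ft_force: [-2.9, -2.8, 8.0]
width: 0.5
```

Call:
play_rows:
  plan: "0 0 0 0.05 0 0 0;0 0 0 0.03 0 0 0;0 0 0 0 0 0 0"

```text
t: 12.2
ee_pos: [544.3, -36.8, 81.3]
orientation: [-2.221, -2.221, 0.002]
ft_force: [-3.7, -3.1, 8.6]
width: -0.0
```

Call:
play_rows:
  plan: "0 0 0 -0.5 0 0 0;0 0 0 -2.5 0 0 0;0 0 0 -4 0 0 0;0 0 0 -4 0 0 0;0 0 0 0 0 0 0;0 0 0 0 0 0 0;0 0 0 0 0 0 0"

```text
t: 13.08
ee_pos: [544.0, -36.1, 189.5]
orientation: [-2.22, -2.22, 0.003]
ft_force: [0.8, 0.3, -0.1]
width: 0.1
```

```bash
python3 - <<'E'
from h import *
im=get_image("scene"); P=world(im)
for u,v in((241,209),(272,203),(303,198),(332,192)): print("scene",P[v,u],np.median(P[v-1:v+3,u-2:u+3,2]))
o=get_obs();print(o["t"],o["ee_pos"],o["ft_force"])
d=np.abs(im["pixels"].astype(int)-np.load("scene1.npz")["px"]).max(2)
cv2.imwrite("pics/s3.png",np.clip(cv2.resize(im["pixels"][130:260,120:500],None,fx=2.1,fy=2.1,interpolation=cv2.INTER_CUBIC).astype(float)*1.6,0,255).astype(np.uint8)[:,:,::-1])
E
```

```text
scene [ 556.16166699 -206.87392036   86.0088007 ] 86.41665774818063
scene [ 557.69982084 -123.96006576   88.00424993] 86.42422306268122
scene [556.50477579 -37.52141426  84.09307568] 86.02077733000402
scene [558.229661    45.5868964   87.59669877] 86.59323845676971
13.125 [544.15855971 -36.09637964 189.63186888] [ 0.91066797 -0.9136269   0.29340402]
```

View pics/s3.png

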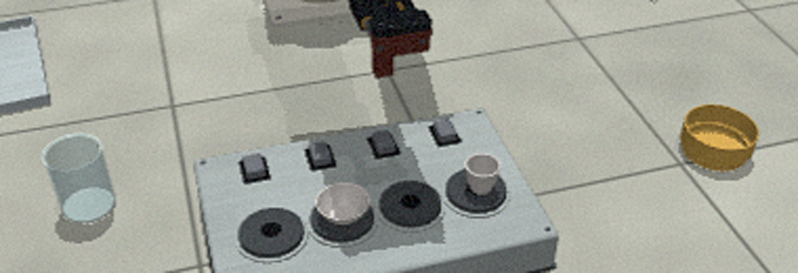

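All four keys now stand at the same height (86.0–86.6 mm in the scene camera). The picture shows the ware in its place and the gripper clear. I hand in.

```bash
python3 -c "
from workcell import *
print(close_job())"
```

```text
the job is handed in; nothing more can be done
None
```

I tapped all four keys from left to right and lifted off. Then I pressed the latched one, second from the left, and it sprang back up. The job is handed in at about 13 s; no verdict was reported.

- **Taps:** Measured forces were about 3.5, 6.0, 2.7 and 3.1 N. The three up keys went in about 1.5–1.7 mm, well short of the 5.5 mm limit. After the lift-off, the latched key was still down (82.3 mm against about 86.4 mm for the others).
- **Press:** I pushed it to the bottom stop with about 8.6 N and let go.
- **Last checks:** All four keys stand level at 86.0–86.6 mm in the scene camera. That camera reads 2–3 mm below the true cap height of 89 mm, equally for all four. The crucible, dish, sieve and beaker look unmoved in the last picture, though I did not measure their positions. The gripper is about 100 mm clear of the keys. No check failed.

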